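# Start the proud slotted screw square and drive it home

## Task

One of the three slotted screws in the round cast base stands proud of the other two. Take the driver from its stand, seat its blade in that screw's slot square to the screw's own leaning axis before you turn, keep it square and drive the screw clockwise fully home. Then put the driver back in its stand as it was; touch the screw only with the driver and leave the other things on the bench where they are.

Things in the scene. Friction and masses are not known exactly. Their poses are not given: they have to be found in the camera images.
- driver_grip (a point): Centre of the square black handle of a flat-blade screwdriver, standing upright in its stand, blade down. Handle 28 x 28 mm across, 54 mm tall (27 mm below to 27 mm above this point). z: from blade to handle along the driver's axis; x, y: square to the handle's flat faces, x along the blade's width.
- driver_tip (a point): Middle of the blade's lower edge, on the driver's axis, 88 mm below driver_grip, same axes. Steel blade 18 mm wide (along x), 4 mm thick (along y), 16 mm tall.
- driver: The whole driver, 115 mm long, 110 to 175 g; origin at driver_tip, same axes. Above the blade is a shaft 10 mm across, then under the handle a round grey collar 37 mm across, 6 mm thick, its underside 55 mm above the tip.
- stand_mouth (a point): Centre, at the top face, of the 26 mm round through hole in a fixed aluminium block 64 x 64 x 65 mm; 65 mm above the bench, z up. The driver hangs here with its collar flat on the block: driver_grip 33 mm above this point, driver_tip 55 mm below; its turn about the upright axis does not matter.
- screw_top (a point): Centre of the proud screw's top face: a steel head 32 mm across, 9 mm thick. z: out along the screw's axis, leaning 12 degrees from vertical roughly towards the robot (turned up to 26 degrees either way); x: along its slot. The slot is closed at the ends, 24 mm long, 7 mm wide, 6 mm deep. Point and axes turn and sink with the screw.
- shank: The same screw by its threaded shank, one of three alike heads in a row, 55 mm between centres; any of the three places may hold it. It stands 6 to 7.2 mm higher than the other two, which are home and fixed. Origin on the axis, 16.2 mm below screw_top; sinks with the screw; z as screw_top, x up the slope.
- rest: Fixed sloped rest with a clear plastic tray (210 mm square) and in it a round black cast base, 176 mm across, that holds the screws. Origin on the bench below its middle; x points up the slope, away from the robot. The middle screw is at the base's centre; the tray's four corner blocks, 44 mm square, are about level with the screw heads.
- screw (a joint): Turn of the proud screw in rad, growing clockwise seen from above; starts between 0 and 0.2, is home against a firm stop at 1.2. It sinks 6 mm per rad along its axis as it turns, needs about 0.2 N m and stays where it is left.
- lidtray: Bystander: empty clear open tray, 90 x 110 x 25 mm, origin under its centre.
- spacer: Bystander: flat steel ring, 60 mm across, 12 mm high.
- wrench: Bystander: steel wrench lying flat.
- oil: Bystander: small white bottle with a black cap, 44 mm across, 85 mm tall, upright.
- carton: Bystander: cardboard carton 90 x 70 x 50 mm.
- cup: Bystander: grey plastic cup, 70 mm across, 60 mm tall.
- sparecap: Bystander: black stepped knob, 60 mm across, 28 mm tall.
There are look-alikes about, which are no part of the job. Leave any green look-alike of the driver alone.

How it is judged:
On the way, in this order (a step that is already met when the one before it is completed fails the run):
1. the blade is in the proud screw's slot (over 2.5 mm deep, within 4 mm of its centre, driver within 7 degrees of the screw's axis) before the screw has been turned (z of driver_tip in the frame of screw_top below -0.0025 m and distance between driver_tip and screw_top below 0.0085 m and x of driver_tip in the frame of screw_top between -0.004 and 0.004 m and y of driver_tip in the frame of screw_top between -0.004 and 0.004 m and angle between the z axis of driver_tip and the z axis of screw_top, either way round below 0.122 rad and value of joint screw below 0.35 rad), for 0.2 s.
2. the screw is driven home (joint above 1.1 rad) (value of joint screw above 1.1 rad), for 0.1 s.
At the end, for the whole second after the job is handed in: The screw is home (turned beyond 1.1 of its 1.2 rad) and the driver is released at rest in its stand: within 8 mm of the hole's axis, within 5 degrees of upright, its collar down on the block to within about 4 mm (value of joint screw above 1.1 rad and horizontal distance between driver_grip and stand_mouth below 0.008 m and angle between driver_grip's own z axis and vertical below 0.09 rad and z of driver_grip in the frame of stand_mouth between 0.028 and 0.037 m and linear speed of driver below 0.02 m/s); the robot touches nothing.
It fails at once if the driver bears on the screw while more than 8 degrees off its axis (contact force between driver and shank above 2 N and angle between the z axis of driver_tip and the z axis of screw_top, either way round above 0.14 rad).
It fails at once if the gripper or arm touches the screw (contact force between any of the arm, the fingers and shank above 1 N).
It fails at once if one of the bystanders is moved more than 20 mm (distance of any of lidtray, spacer, wrench, oil, carton, cup, sparecap from where it was at the start of the episode above 0.02 m).
It also fails if it takes over 58 s, if anything falls off the work surface, if the arm or the gripper's body presses on something with over 40 N, if the wrist force passes 120 N, or if a joint passes its speed limit or range.

## Robot

A 6-joint arm with a two-finger parallel gripper is mounted at the origin on the work surface. World frame = base frame: x ahead of the robot, y to its left, z up, the work surface at z = 0. Lengths are in m, angles in rad, forces in N, time in s.
With the tool pointing down it reaches from about 0.375 to 0.9 m from the base axis. Payload 3.1 kg.
Tool frame: the origin (TCP) lies on the centre line of the jaws, within the pads' length; the fingertips stand 17 mm ahead of it and the grasp point (between the pads) lies 2 mm behind it; y points along the fingers, z is the direction in which the jaws open and shut, and the axes are right-handed (so a half turn about y gives the same grasp; the last joint's range is limited). The gripper opens to 85 mm and grips with 20 to 120 N. Pads are 22 mm wide; open, the fingers measure 114 mm over their backs; the gripper's body (76 mm by 85 mm) begins 54 mm behind the grasp point. The pads swing forward as they close: fully open they stand 13 mm farther back than shut.
Start: joints at [1.087, 0.527, 1.433, -0, 1.181, -0.178], TCP at [0.188, 0.596, 0.248] pointing down, gripper open.
Joint ranges: [-3.08, 3.08], [-0.75, 2.2], [0.22, 2.44], [-1.43, 4.57], [0, 2.65], [-2.85, 2.85]. Speed limits (rad/s): [2.79, 2.79, 3.14, 3.14, 3.14, 3.14].

## Interface

Orientations are given as a unit quaternion [x, y, z, w].
In Python, from station import manip gives the robot as it stands.
- The arm moves only by the shell command python3 -m handwheel 'ROWS' [FORCE]. ROWS is JSON, one flat list of numbers, 7 for each row, row after row: the shift along the tool's x, y, z in cm, then the turn, a rotation vector about the tool's x, y, z in rad, then the finger opening in cm, from 0 to 8.54. A call has 1 to 10 rows; each row is the pose to reach, as a shift and turn from the pose commanded when the call began, along the tool's axes at that moment; what a row does not reach only later rows make up. A row lasts 1/12 s, in which the tool goes at most 41.7 mm and 7.16 degrees, less where a joint would pass 70% of its speed; a pose out of reach is approached as far as the arm can. A call with a gripper value outside its range is refused whole. The fingers move at their own pace and stop on an object; FORCE is the grip in N (left out, the last holds). Time passes only in rows, so rows that repeat a pose let the fingers close. It gives the time, the measured TCP pose, the force and the opening at its end, in the units of the state.
- manip.sense(): the state, without advancing time (a new reading comes with each control period).
- manip.snapshot(name): name is "scene" or "top"; returns a dict with "frame" (400x640x3 uint8, red, green, blue), "depth" (400x640 float32, m along the optical axis (not along the pixel's ray), 0 where there is no reading), "camera_matrix" (3x3 intrinsics, pixels), "rvec" (rotation vector, rad) and "tvec" (3), from world to camera coordinates, as OpenCV has them. Camera axes: x right, y down, z forward; pixel columns grow to the right and rows downward; lengths in m; the calibration is good to about 2 mm. A picture is of the moment at which its call begins.
- manip.sign_off(): hands the job in, once; it reports no verdict.
The state is a dict: "t": time; "q": joint angles; "qd": joint speeds; "tau": joint torques, N m; "tcp_pos": TCP position; "tool_rot": TCP orientation; "force": force on the tool from outside, world axes, zero at the start; "ft_torque": the same for the moment, N m; "finger_gap": opening from 0.0 (shut) to 1.0 (fully open).
Only numpy, scipy, OpenCV 4.12 (cv2) and the standard library are available. Lean on these libraries where they do the work, as an engineer would, in place of code of your own. Each camera call takes 0.05 s, during which the arm holds its last target.

## Working session

There is one attempt and no reset: what is moved stays moved. The work goes in short steps, Python scripts to look and compute and a shell command to move; the robot and the scene stay as the last step left them, time stands still between calls to the robot, and variables do not carry over. Pictures are saved under pics/ and viewed, and the job is handed in when it is done.

```bash
mkdir -p pics; ls
python3 - <<'E'
from station import manip
import cv2,numpy as np
print(manip.sense())
for n in("scene","top"):
    s=manip.snapshot(n); cv2.imwrite(f"pics/{n}0.png",s["frame"][:,:,::-1]); np.savez(f"pics/{n}0.npz",**s)
    print(n,s["camera_matrix"],s["rvec"],s["tvec"])
E
```

```text
pics
{'t': 0.0, 'q': array([ 1.08751622e+00,  5.28448650e-01,  1.43391224e+00,  2.31071332e-05,
        1.18139600e+00, -1.78484933e-01]), 'qd': array([ 3.33926343e-04,  1.73099080e-04,  2.88877982e-05, -4.42160617e-04,
       -1.08338982e-03,  5.46876699e-04]), 'tau': array([-6.50149905e-04, -4.42351127e+01, -1.78026867e+01, -3.79778794e-04,
        8.48813681e-03, -3.41989869e-05]), 'tcp_pos': array([0.18719602, 0.59559228, 0.24734118]), 'tool_rot': array([ 0.6996317 , -0.10760347,  0.107092  , -0.69818928]), 'force': array([ 0.72222172, -0.40726132, -0.66409906]), 'ft_torque': array([-0.01950767, -0.02079008, -0.04320465]), 'finger_gap': 0.9988116045578666}
scene [[427.60357838   0.         316.8722789 ]
 [  0.         427.60357838 201.67539309]
 [  0.           0.           1.        ]] [ 2.20032719  1.42485278 -0.44359731] [-0.21816242 -0.36398566  1.50134863]
top [[422.73352982   0.         326.60692273]
 [  0.         422.73352982 203.27386438]
 [  0.           0.           1.        ]] [ 2.13900041 -2.10940719  0.15674647] [0.01738015 0.53688086 1.1452005 ]
```

View pics/scene0.png

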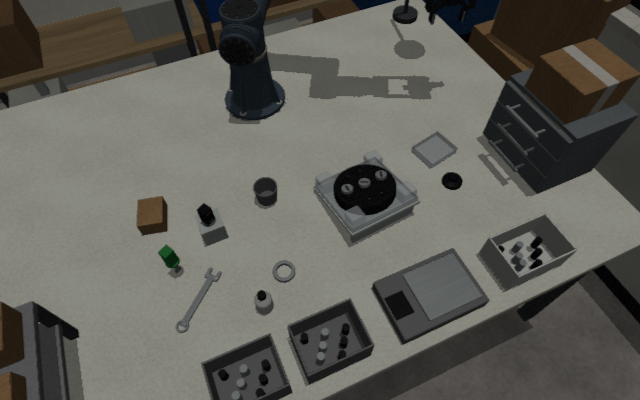

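View pics/top0.png

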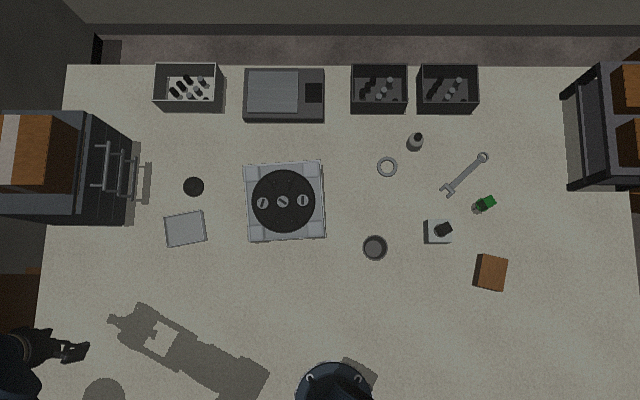

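```bash
cat > h.py <<'E'
import numpy as np,cv2
from station import manip
from scipy.spatial.transform import Rotation as R
def load(f): return dict(np.load(f))
def world(s,uv,z=None):
    """pixels -> world on plane z (or with depth)"""
    K=s["camera_matrix"];Rm=cv2.Rodrigues(s["rvec"])[0];t=np.ravel(s["tvec"])
    uv=np.atleast_2d(np.array(uv,float)); d=np.c_[uv,np.ones(len(uv))]@np.linalg.inv(K).T
    if z is None:
        dep=np.array([s["depth"][int(round(v)),int(round(u))] for u,v in uv]); return (d*dep[:,None]-t)@Rm
    c=-Rm.T@t; dw=d@Rm; return c+dw*((z-c[2])/dw[:,2])[:,None]
def proj(s,P):
    return cv2.projectPoints(np.atleast_2d(np.array(P,float)),s["rvec"],s["tvec"],s["camera_matrix"],None)[0][:,0]
def crop(s,x0,y0,w,h,k,name,pts=()):
    im=cv2.resize(s["frame"][y0:y0+h,x0:x0+w,::-1],None,fx=k,fy=k,interpolation=cv2.INTER_CUBIC)
    im=np.clip(im.astype(float)*1.6,0,255).astype(np.uint8)
    for p in pts:
        cv2.circle(im,(int((p[0]-x0+.5)*k),int((p[1]-y0+.5)*k)),2,(0,0,255),-1)
    cv2.imwrite("pics/"+name,im)
E
python3 - <<'E'
from h import *
t=load("pics/top0.npz");s=load("pics/scene0.npz")
crop(t,240,155,90,90,6,"t_base.png");crop(t,410,205,60,50,10,"t_drv.png")
crop(s,310,145,115,95,6,"s_base.png");crop(s,185,195,55,55,10,"s_drv.png")
# depth: robust height map of base
for nm,im in(("top",t),("scene",s)):
    K=im["camera_matrix"]; print(nm,(im["depth"]>0).mean())
print(world(t,[(262,202),(282,201),(302,200),(443,230),(430,240)]))
E
```

```text
top 0.99591015625
scene 0.99603515625
[[ 0.53152524  0.20079869  0.08333385]
 [ 0.53527668  0.14629956  0.08155451]
 [ 0.53722292  0.09085224  0.09003239]
 [ 0.4566229  -0.27842489  0.12626821]
 [ 0.43546258 -0.25781825  0.06592652]]
```

```bash
cd pics; python3 -c "
import cv2,numpy as np
a=cv2.imread('t_base.png');b=cv2.imread('s_base.png');b=cv2.resize(b,None,fx=540/b.shape[0]*.0+0.37,fy=.37) if 0 else b
print(a.shape,b.shape)"
```

```text
(540, 540, 3) (570, 690, 3)
```

View pics/t_base.png

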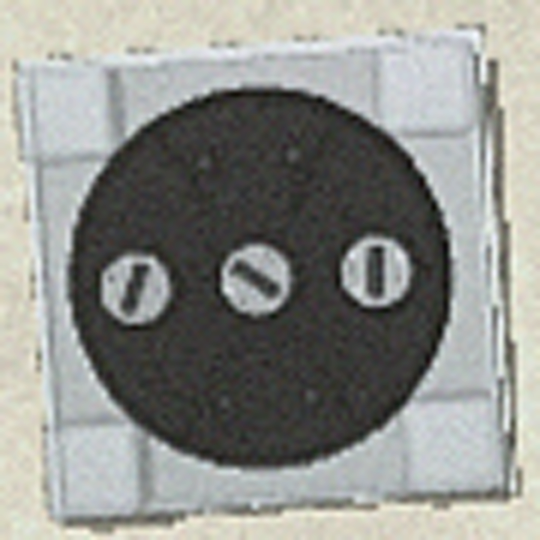

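View pics/s_base.png

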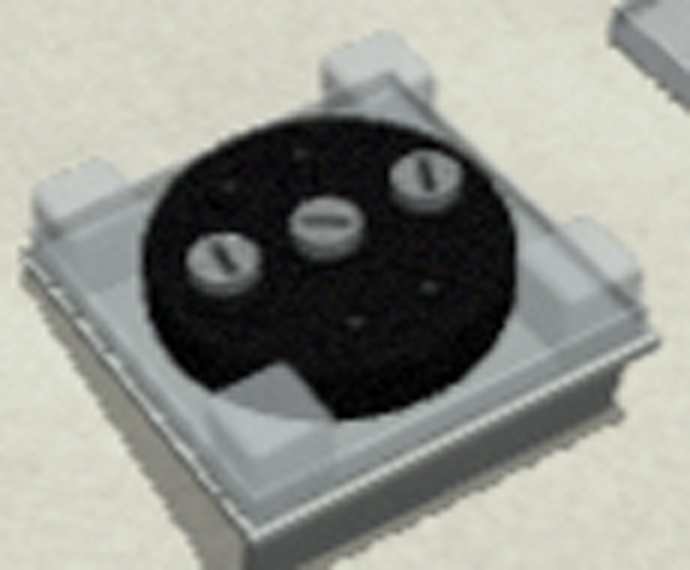

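View pics/t_drv.png

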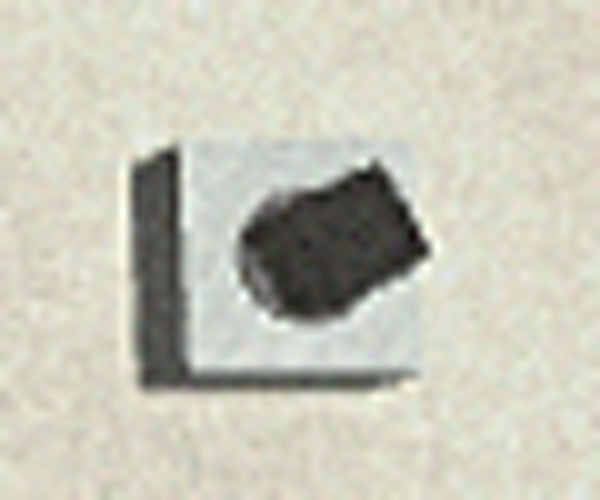

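View pics/s_drv.png

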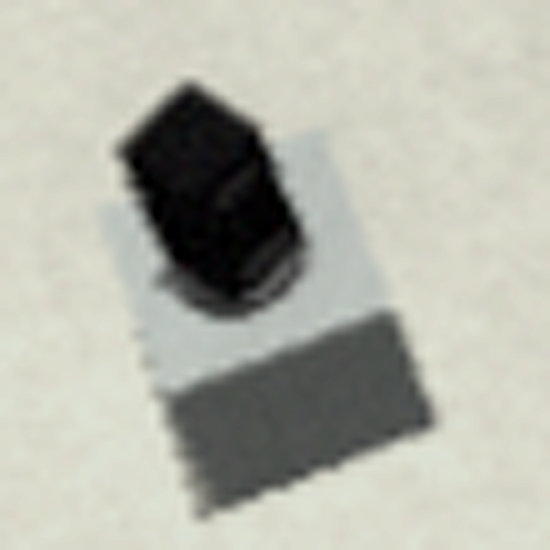

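Run:
```python
from h import *
t=load("pics/top0.npz");s=load("pics/scene0.npz")
def cloud(im):
    H,W=im["depth"].shape
    v,u=np.mgrid[:H,:W]; uv=np.c_[u.ravel(),v.ravel()]
    K=im["camera_matrix"];Rm=cv2.Rodrigues(im["rvec"])[0]
    d=np.c_[uv,np.ones(len(uv))]@np.linalg.inv(K).T
    P=(d*im["depth"].ravel()[:,None]-im["tvec"].ravel())@Rm
    P[im["depth"].ravel()<=0]=np.nan
    return P,uv
for nm,im in(("top",t),("scene",s)):
    P,uv=cloud(im); g=im["frame"].astype(float).mean(2).ravel()
    near=np.hypot(P[:,0]-.535,P[:,1]-.146)<.085
    m=near&(g<60)&(P[:,2]>.04)
    A=P[m]
    for it in range(6):
        c=A.mean(0);n=np.linalg.svd(A-c)[2][2]; n*=np.sign(n[2]); r=(A-c)@n; A=A[abs(r)<max(2.0*r.std(),.002)]
    print(nm,len(A),c,n,"lean",np.degrees(np.arccos(n[2])),"dir",np.degrees(np.arctan2(n[1],n[0])),"std",r.std())
    h=(P-c)@n
    hm=near&(g>75)&(P[:,2]>.05)&(np.hypot(P[:,0]-.535,P[:,1]-.146)<.078)
    Q=P[hm];hh=h[hm]
    for cy in((.5315,.2008),(.5353,.1463),(.5372,.0908)):
        k=np.hypot(Q[:,0]-cy[0],Q[:,1]-cy[1])<.019
        kk=k&(hh>np.median(hh[k])-.004)
        print(k.sum(),"h",np.median(hh[k]),np.percentile(hh[k],[10,90]),"cen",Q[kk].mean(0), uv[hm][kk].mean(0))
    ta=near&0
    b=(abs(P[:,2])<.02); print("bench z",np.nanmedian(P[b,2]))
```

```text
top 2352 [0.53574273 0.14556257 0.07676705] [-0.20809174 -0.01892734  0.97792616] lean 12.060870594140733 dir -174.80286545644955 std 0.0020165956726530356
79 h 0.01160458956610066 [0.00896885 0.01546252] cen [0.52850654 0.1999101  0.08867034] [261.94736842 202.76315789]
76 h 0.012348784873578392 [0.00940196 0.01477739] cen [0.53375543 0.14491687 0.08904261] [282.14864865 201.08108108]
78 h 0.01902716262287368 [0.01584805 0.02215043] cen [0.53628319 0.08954632 0.09562417] [302.31506849 199.98630137]
bench z 0.000981956332573512
scene 1459 [0.54089812 0.14521246 0.076743  ] [-0.20746633 -0.01734598  0.97808836] lean 12.016314470719854 dir -175.22069321350787 std 0.0015095700527098135
34 h 0.012491523585124058 [0.01108858 0.01417494] cen [0.53192419 0.19975453 0.08885614] [380.78125 173.8125 ]
35 h 0.012260871789538058 [0.00986643 0.01450964] cen [0.53452599 0.14436813 0.0877844 ] [363.6        181.31428571]
44 h 0.01876059697088671 [0.0167934  0.02060505] cen [0.53770986 0.08924275 0.09425531] [346.36363636 187.5       ]
bench z -6.770156737375052e-05
```

```bash
cat > fit.py <<'E'
from h import *
from scipy.optimize import minimize
t=load("pics/top0.npz");s=load("pics/scene0.npz")
def hullmask(im,P,roi,k=8):
    x0,y0,w,h=roi; p=(proj(im,P)-[x0,y0]+.5)*k
    m=np.zeros((h*k,w*k),np.uint8); cv2.fillConvexPoly(m,cv2.convexHull(np.round(p*8).astype(np.int32)),255,shift=3)
    return cv2.resize(m,(w,h),interpolation=cv2.INTER_AREA)/255.
def box(x,y,yaw,hx,hy,z0,z1):
    c,s_=np.cos(yaw),np.sin(yaw)
    return [(x+c*a-s_*b,y+s_*a+c*b,z) for a in(-hx,hx) for b in(-hy,hy) for z in(z0,z1)]
rois={"t":(425,212,35,35),"s":(190,196,40,36)}
def obs(im,roi,fg,bg):
    x0,y0,w,h=roi; g=im["frame"][y0:y0+h,x0:x0+w].astype(float).mean(2); return g
gt=obs(t,rois["t"],0,0);gs=obs(s,rois["s"],0,0)
def cost(p,views="ts"):
    P=box(p[0],p[1],p[2],.014,.014,.071,.125);c=0
    for v,im,g in(("t",t,gt),("s",s,gs)):
        if v in views:
            m=hullmask(im,P,rois[v]); o=np.clip((95-g)/(95-30),0,1); c+=((m-o)**2).sum()
    return c
print(gt.min(),gs.min(),np.median(gt))
for views in("t","s","ts"):
    best=None
    for y0 in np.radians(np.arange(0,90,15)):
        r=minimize(cost,[.447,-.27,y0],args=(views,),method="Nelder-Mead",options=dict(initial_simplex=[[.447,-.27,y0],[.453,-.27,y0],[.447,-.264,y0],[.447,-.27,y0+.2]],xatol=1e-5,fatol=1e-3))
        if best is None or r.fun<best.fun: best=r
    print(views,best.x[:2],np.degrees(best.x[2])%90,best.fun)
P=box(*best.x,.014,.014,.071,.125)
crop(t,410,205,60,50,10,"t_drv2.png",proj(t,P));crop(s,185,195,55,55,10,"s_drv2.png",proj(s,P))
# block top corners read from crops (offset .5)
tc=(np.array([(180,143),(412,143),(418,370),(188,372)])/10-.5)+[410,205]
sc=(np.array([(103,205),(325,130),(395,308),(168,392)])/10-.5)+[185,195]
for im,c in((t,tc),(s,sc)):
    w=world(im,c,.065);print(w.mean(0),np.linalg.norm(np.diff(np.r_[w,w[:1]],axis=0),axis=1))
# start tool axes
st=manip.sense();M=R.from_quat(st["tool_rot"]).as_matrix();print(M.round(3))
E
python3 fit.py
```

```text
16.666666666666668 0.0 131.0
t [ 0.46268538 -0.28496269] 28.63596372359267 53.671994794901366
s [ 0.46709421 -0.28549616] 20.224065700823775 34.32298637984026
ts [ 0.46381624 -0.28564877] 25.678567795781234 106.08164843289678
[ 0.46275112 -0.28431717  0.065     ] [0.06320264 0.06206802 0.06212035 0.06266333]
[ 0.46432912 -0.28320421  0.065     ] [0.06198791 0.06235576 0.06226312 0.06384535]
[[ 0.954 -0.001  0.3  ]
 [-0.3   -0.002  0.954]
 [-0.    -1.    -0.002]]
```

View pics/t_drv2.png

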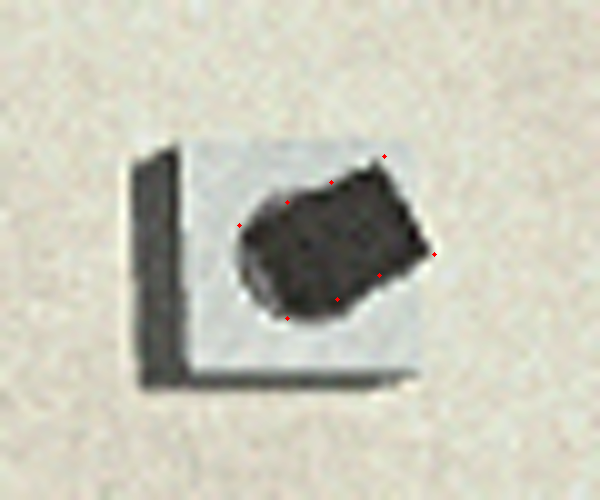

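View pics/s_drv2.png

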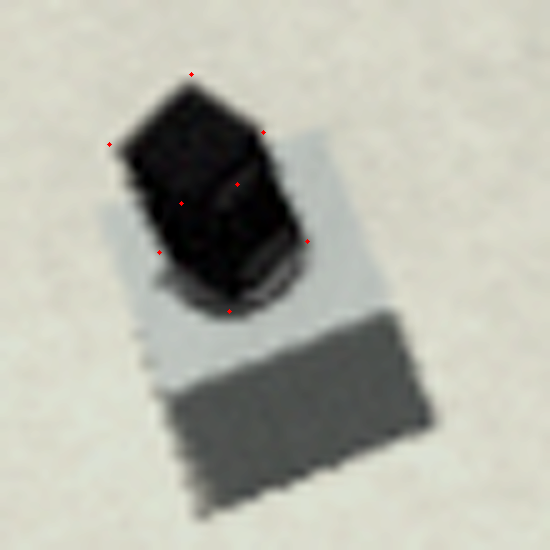

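```bash
cat >> h.py <<'E'
def goal(pos,Rm,st=None):
    st=st or manip.sense(); M=R.from_quat(st["tool_rot"]).as_matrix()
    d=M.T@(np.array(pos)-st["tcp_pos"])*100; w=R.from_matrix(M.T@Rm).as_rotvec()
    print("shift cm",d.round(3),"rot",w.round(4),"|d|",np.linalg.norm(d).round(2),"deg",np.degrees(np.linalg.norm(w)).round(2)); return d,w
def toolR(axis_up,zdir):
    """tool y = -axis_up, z along zdir made square to it"""
    y=-np.array(axis_up,float)/np.linalg.norm(axis_up); z=np.array(zdir,float);z=z-y*(y@z);z/=np.linalg.norm(z)
    return np.c_[np.cross(y,z),y,z]
def yawd(a): a=np.radians(a);return np.array([np.cos(a),np.sin(a),0])
E
python3 - <<'E'
from h import *
s=load("pics/scene0.npz")
c=(np.array([(190,85),(118,152),(260,130)])/10-.5)+[185,195]
w=world(s,c,.125);print(w, [np.degrees(np.arctan2(*(w[i]-w[0])[1::-1])) for i in(1,2)],[np.linalg.norm(w[i]-w[0]) for i in(1,2)])
goal([.42,.25,.25],toolR([0,0,1],yawd(29.5)))
goal([.4635,-.2845,.22],toolR([0,0,1],yawd(29.5)))
E
```

```text
[[ 0.44814025 -0.28036371  0.125     ]
 [ 0.46055507 -0.30285514  0.125     ]
 [ 0.46912714 -0.26766451  0.125     ]] [np.float64(-61.102181627283244), np.float64(31.178215285526655)] [np.float64(0.02569030570353374), np.float64(0.024529970402052223)]
shift cm [ 32.576  -0.22  -25.987] rot [2.000e-03 7.511e-01 4.000e-04] |d| 41.67 deg 43.04
shift cm [ 52.767   2.871 -75.662] rot [2.000e-03 7.511e-01 4.000e-04] |d| 92.29 deg 43.04
```

```bash
python3 -m handwheel '[32.5,0,-26,0,0.75,0,8.5, 32.5,0,-26,0,0.75,0,8.5, 32.5,0,-26,0,0.75,0,8.5, 32.5,0,-26,0,0.75,0,8.5, 32.5,0,-26,0,0.75,0,8.5, 32.5,0,-26,0,0.75,0,8.5, 32.5,0,-26,0,0.75,0,8.5, 32.5,0,-26,0,0.75,0,8.5, 32.5,0,-26,0,0.75,0,8.5, 32.5,0,-26,0,0.75,0,8.5]'
python3 - <<'E'
from h import *
goal([.4635,-.2845,.2],toolR([0,0,1],yawd(29.5)))
E
```

```text
t: 0.93
tcp_pos: [0.42, 0.2487, 0.2481]
tool_rot: [0.611, -0.356, 0.356, -0.611]
force: [1.0, 0.4, 0.2]
finger_gap: 0.997
shift cm [ 48.524   4.819 -22.525] rot [ 0.0005  0.0012 -0.0002] |d| 53.71 deg 0.07
```

```bash
python3 -m handwheel '[48.5,4.8,-22.5,0,0,0,8.5, 48.5,4.8,-22.5,0,0,0,8.5, 48.5,4.8,-22.5,0,0,0,8.5, 48.5,4.8,-22.5,0,0,0,8.5, 48.5,4.8,-22.5,0,0,0,8.5, 48.5,4.8,-22.5,0,0,0,8.5, 48.5,4.8,-22.5,0,0,0,8.5, 48.5,4.8,-22.5,0,0,0,8.5, 48.5,4.8,-22.5,0,0,0,8.5, 48.5,4.8,-22.5,0,0,0,8.5]'
python3 - <<'E'
from h import *
goal([.4635,-.2845,.2],toolR([0,0,1],yawd(29.5)))
E
```

```text
t: 1.77
tcp_pos: [0.4528, -0.165, 0.2107]
tool_rot: [-0.611, 0.356, -0.356, 0.611]
force: [0.6, 1.0, 0.0]
finger_gap: 0.993
shift cm [10.925  1.064 -4.964] rot [ 0.0001  0.0006 -0.0006] |d| 12.05 deg 0.05
```

```bash
python3 -m handwheel '[10.9,1.06,-4.96,0,0,0,8.5, 10.9,1.06,-4.96,0,0,0,8.5, 10.9,1.06,-4.96,0,0,0,8.5, 10.9,1.06,-4.96,0,0,0,8.5, 10.9,1.06,-4.96,0,0,0,8.5]'
python3 - <<'E'
from h import *
goal([.4635,-.2845,.2],toolR([0,0,1],yawd(29.5)))
goal([.4635,-.2845,.097],toolR([0,0,1],yawd(29.5)))
for n in("scene","top"):
    s=manip.snapshot(n); np.savez(f"pics/{n}1.npz",**s)
    p=proj(s,[.4635,-.2845,.15])[0]; crop(s,int(p[0])-45,int(p[1])-45,90,90,6,f"{n}1.png")
E
```

```text
t: 2.18
tcp_pos: [0.4637, -0.2842, 0.1997]
tool_rot: [-0.61, 0.357, -0.357, 0.61]
force: [0.3, 1.8, -0.3]
finger_gap: 0.996
shift cm [ 0.014 -0.028 -0.032] rot [ 0.0001 -0.0024 -0.0007] |d| 0.04 deg 0.15
shift cm [ 0.021 10.272 -0.031] rot [ 0.0001 -0.0024 -0.0007] |d| 10.27 deg 0.15
```

View pics/scene1.png

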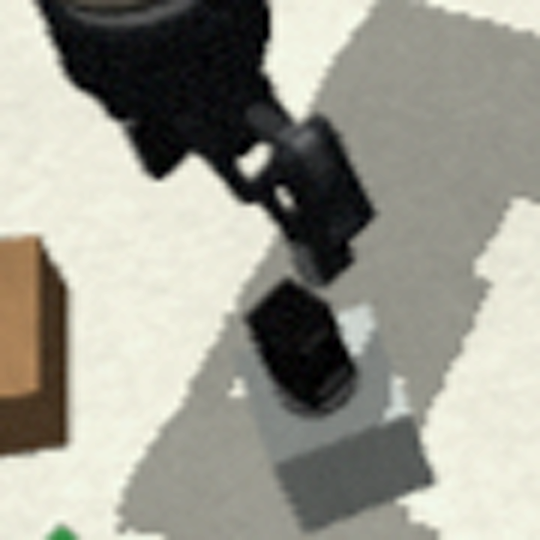

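View pics/top1.png

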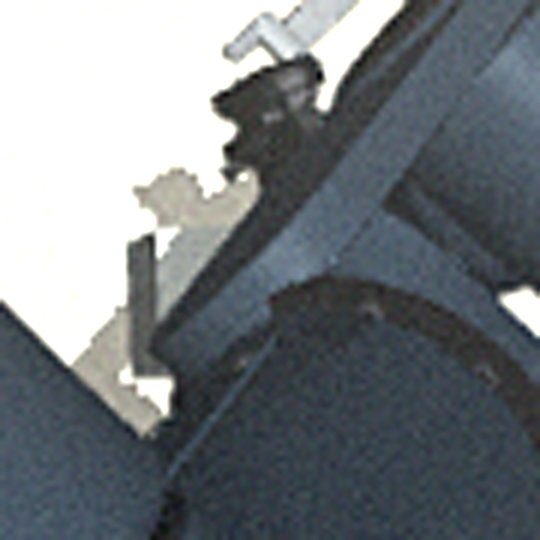

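```bash
python3 -m handwheel '[0,4,0,0,0,0,8.5, 0,7,0,0,0,0,8.5, 0,9,0,0,0,0,8.5, 0,10.25,0,0,0,0,8.5, 0,10.25,0,0,0,0,8.5]' 80;  python3 -m handwheel '[0,0,0,0,0,0,2.5,0,0,0,0,0,0,2,0,0,0,0,0,0,2,0,0,0,0,0,0,2,0,0,0,0,0,0,2,0,0,0,0,0,0,2,0,0,0,0,0,0,2,0,0,0,0,0,0,2]'
```

```text
t: 2.7
tcp_pos: [0.4623, -0.2786, 0.0955]
tool_rot: [-0.611, 0.358, -0.353, 0.612]
force: [-0.4, 0.4, 0.1]
finger_gap: 0.992
t: 3.37
tcp_pos: [0.4644, -0.2827, 0.0993]
tool_rot: [0.611, -0.355, 0.357, -0.611]
force: [-1.5, 0.7, 6.7]
finger_gap: 0.319
```

```bash
python3 -m handwheel '[0,0,0,0,0,0,2,0,0,0,0,0,0,2,0,0,0,0,0,0,2]';python3 -m handwheel '[0,-4,0,0,0,0,2,0,-8,0,0,0,0,2,0,-10,0,0,0,0,2,0,-10,0,0,0,0,2,0,-10,0,0,0,0,2]'
python3 - <<'E'
from h import *
st=manip.sense();print(st["q"].round(3))
for n in("scene",):
    s=manip.snapshot(n); np.savez(f"pics/{n}2.npz",**s)
    p=proj(s,[.4635,-.2845,.15])[0]; crop(s,int(p[0])-45,int(p[1])-45,90,90,6,f"{n}2.png")
E
```

```text
t: 3.62
tcp_pos: [0.4644, -0.2828, 0.0993]
tool_rot: [0.611, -0.355, 0.357, -0.611]
force: [-1.5, 0.5, 6.2]
finger_gap: 0.317
t: 4.03
tcp_pos: [0.4643, -0.2826, 0.199]
tool_rot: [0.611, -0.355, 0.357, -0.611]
force: [0.5, -0.1, -1.6]
finger_gap: 0.316
[-0.752  0.483  1.69   0.     0.965 -1.268]
```

View pics/scene2.png

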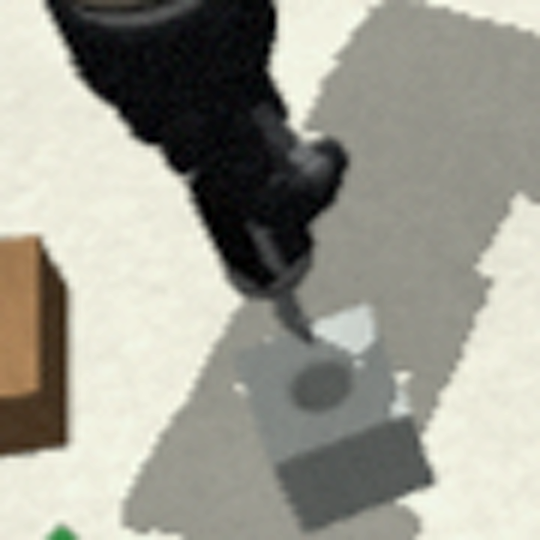

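Run:
```python
from h import *
t=load("pics/top0.npz");s=load("pics/scene0.npz")
crop(t,290,188,24,24,24,"t_slot.png");crop(s,334,176,26,24,24,"s_slot.png")
for im in(t,s):
    Rm=cv2.Rodrigues(im["rvec"])[0]; print("cam",-Rm.T@im["tvec"].ravel())
```

```text
cam [ 3.37751719e-01 -1.08739653e-03  1.21899545e+00]
cam [ 1.12935191 -0.24972614  1.04705741]
```

View pics/t_slot.png

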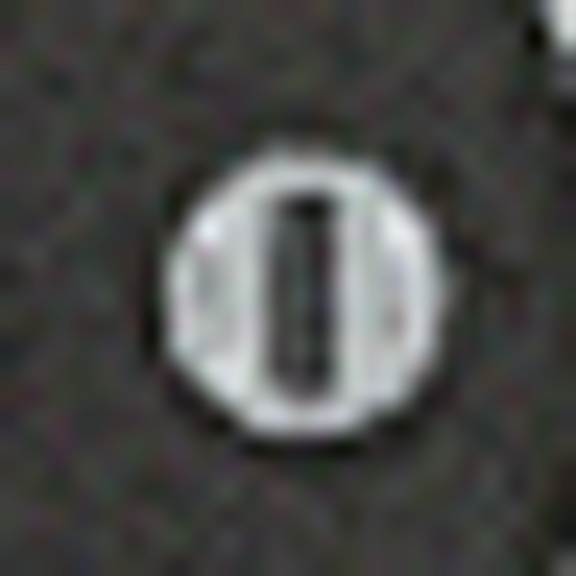

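View pics/s_slot.png

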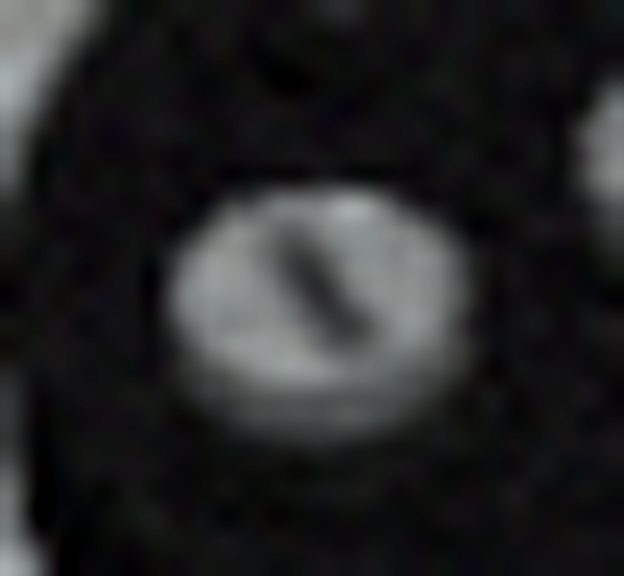

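Run:
```python
from h import *
t=load("pics/top0.npz");s=load("pics/scene0.npz")
def px(x0,y0,a,k=24): return np.array(a,float)/k-.5+[x0,y0]
def ray(im,uv):
    Rm=cv2.Rodrigues(im["rvec"])[0];c=-Rm.T@im["tvec"].ravel();d=(np.linalg.inv(im["camera_matrix"])@[*uv,1])@Rm;return c,d/np.linalg.norm(d)
a=ray(t,px(290,188,(303,294)));b=ray(s,px(334,176,(318,290)))
A=np.c_[a[1],-b[1]];l=np.linalg.lstsq(A,b[0]-a[0],rcond=None)[0]
p,q=a[0]+l[0]*a[1],b[0]+l[1]*b[1];print("tri",p,q,(p+q)/2,np.linalg.norm(p-q))
n=np.array([-np.sin(np.radians(12))*np.cos(np.radians(5)),-np.sin(np.radians(12))*np.sin(np.radians(5)),np.cos(np.radians(12))])
C=(p+q)/2
def plane(im,uv):
    c,d=ray(im,uv);return c+d*((C-c)@n/(d@n))
for im,x0,y0,e in((t,290,188,[(305,195),(303,400)]),(s,334,176,[(280,235),(360,345)])):
    w=[plane(im,px(x0,y0,k)) for k in e];v=w[0]-w[1]
    print("slot",np.linalg.norm(v),"az",np.degrees(np.arctan2(v[1],v[0])),(w[0]+w[1])/2)
# heading of driver from scene cam, blade
st=manip.sense();print(np.degrees(np.arctan2(st["tcp_pos"][1]+.2497,st["tcp_pos"][0]-1.129)))
```

```text
tri [0.53743145 0.0903077  0.0927685 ] [0.53752731 0.0905852  0.09280802] [0.53747938 0.09044645 0.09278826] 0.0002962386609270283
slot 0.023158923287319225 az -0.05341759231243218 [0.53704049 0.09019076 0.09269059]
slot 0.020687639370705835 az 179.94047645969488 [0.53757329 0.09078584 0.09281443]
-177.2403525981102
```

Run:
```python
from h import *
s=load("pics/scene2.npz")
tip=[.4643,-.2826,.11]
p=proj(s,[tip,[.4643,-.2826,.126],[.4643,-.2826,.165]]);print(p)
a,b=yawd(29.5)*.009,yawd(119.5)*.009
print(proj(s,[tip+a,tip-a,tip+b,tip-b]))
crop(s,205,200,36,30,16,"blade.png",[*proj(s,[tip+a,tip-a])])
```

```text
[[205.68817136 211.19423666]
 [204.26791667 207.86730256]
 [200.6573009  199.40946691]]
[[208.17104222 212.92399727]
 [203.21880481 209.47388421]
 [208.13433167 208.83986991]
 [203.22458997 213.56537074]]
```

View pics/blade.png

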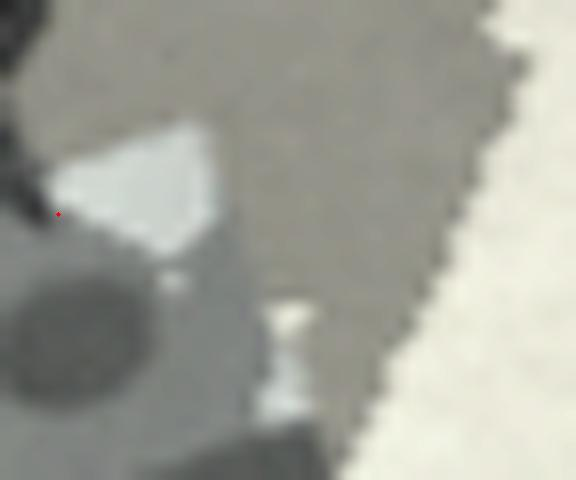

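Run:
```python
from h import *
s=load("pics/scene2.npz")
tip=np.array([.4643,-.2826,.11])
a,b=yawd(29.5)*.009,yawd(119.5)*.009
crop(s,188,190,32,28,18,"blade.png"); crop(s,188,190,32,28,18,"blade2.png",[*proj(s,[tip+a,tip-a,tip+b,tip-b])])
```

```text
(no output)
```

View pics/blade2.png

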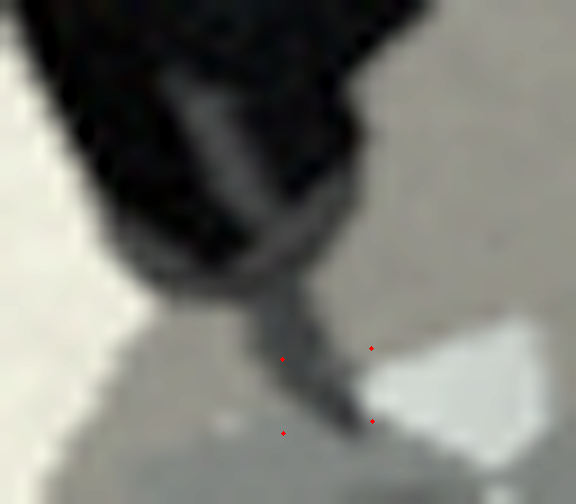

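```bash
cat >> h.py <<'E'
C=np.array([.5374,.0905,.0930]); _a=np.radians(12);_b=np.radians(5)
N=np.array([-np.sin(_a)*np.cos(_b),-np.sin(_a)*np.sin(_b),np.cos(_a)])
L=.0893
E
python3 - <<'E'
from h import *
goal(C+N*(L+.035),toolR(N,yawd(0)))
E
```

```text
shift cm [-29.81   -1.676  22.448] rot [ 0.2092  0.5158 -0.0366] |d| 37.35 deg 31.96
```

```bash
python3 -m handwheel '[0,-1.6,0,0,0,0,2, -29.8,-1.68,22.45,0.209,0.516,-0.037,2, -29.8,-1.68,22.45,0.209,0.516,-0.037,2, -29.8,-1.68,22.45,0.209,0.516,-0.037,2, -29.8,-1.68,22.45,0.209,0.516,-0.037,2, -29.8,-1.68,22.45,0.209,0.516,-0.037,2, -29.8,-1.68,22.45,0.209,0.516,-0.037,2, -29.8,-1.68,22.45,0.209,0.516,-0.037,2, -29.8,-1.68,22.45,0.209,0.516,-0.037,2, -29.8,-1.68,22.45,0.209,0.516,-0.037,2]';python3 -m handwheel '[0,0,0,0,0,0,2,0,0,0,0,0,0,2,0,0,0,0,0,0,2,0,0,0,0,0,0,2]'
python3 - <<'E'
from h import *
print(manip.sense()["q"].round(3))
goal(C+N*(L+.035),toolR(N,yawd(0)))
E
```

```text
t: 4.92
tcp_pos: [0.5103, 0.0899, 0.2126]
tool_rot: [-0.442, 0.451, -0.544, 0.552]
force: [0.6, -0.5, -2.0]
finger_gap: 0.321
t: 5.25
tcp_pos: [0.5115, 0.0865, 0.2136]
tool_rot: [-0.441, 0.451, -0.545, 0.552]
force: [-0.6, -0.2, -0.5]
finger_gap: 0.321
[-0.065  0.373  1.875  0.047  0.689 -0.094]
shift cm [-0.173 -0.091  0.038] rot [ 0.0022 -0.0015  0.0016] |d| 0.2 deg 0.18
```

```bash
python3 -m handwheel '[-0.17,1,0.04,0,0,0,2,-0.17,2.2,0.04,0,0,0,2,-0.17,2.2,0.04,0,0,0,2,-0.17,2.2,0.04,0,0,0,2,-0.17,2.2,0.04,0,0,0,2]'
python3 - <<'E'
from h import *
goal(C+N*(L+.012),toolR(N,yawd(0)))
st=manip.sense();M=R.from_quat(st["tool_rot"]).as_matrix()
tip=st["tcp_pos"]+M[:,1]*L
for n in("scene","top"):
    s=manip.snapshot(n); np.savez(f"pics/{n}3.npz",**s)
    z=M[:,2]*.009
    p=proj(s,C)[0]; crop(s,int(p[0])-16,int(p[1])-20,36,32,18,f"{n}3.png",proj(s,[tip,tip+z,tip-z]) if n=="scene" else [])
E
```

```text
t: 5.67
tcp_pos: [0.5172, 0.0889, 0.1931]
tool_rot: [-0.44, 0.45, -0.546, 0.553]
force: [0.1, 0.5, -1.7]
finger_gap: 0.317
shift cm [ 0.022  0.086 -0.099] rot [ 0.     -0.0015  0.0014] |d| 0.13 deg 0.12
```

View pics/scene3.png

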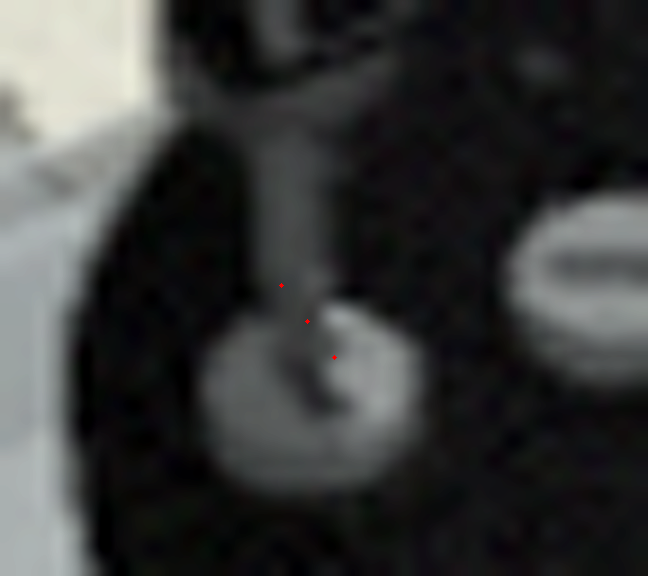

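View pics/top3.png

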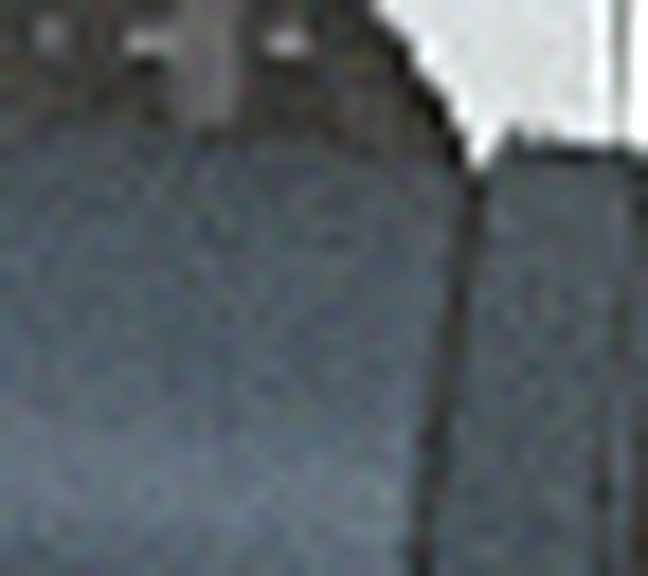

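Run:
```python
from h import *
s=load("pics/scene3.npz");st=manip.sense();M=R.from_quat(st["tool_rot"]).as_matrix()
goal(C+N*(L+.012),toolR(N,yawd(0)))
T=st["tcp_pos"]
p=proj(s,C)[0];x0,y0=int(p[0])-16,int(p[1])-20
ds=[L,L-.008,L-.016,L-.025,L-.035,L-.045]
print(((proj(s,[T+M[:,1]*d for d in ds])-[x0,y0]+.5)*18).round(1))
print(((proj(s,[C])-[x0,y0]+.5)*18).round(1),"1mm shifts: toolx,z", ((proj(s,[C+M[:,0]*.001,C+M[:,2]*.001,C-M[:,1]*.001])-proj(s,[C]))*18).round(1))
```

```text
shift cm [ 0.064  0.133 -0.134] rot [-0.0012 -0.0008  0.0013] |d| 0.2 deg 0.11
[[311.5 319.6]
 [308.3 281.1]
 [305.  242.2]
 [301.2 197.9]
 [297.  148.1]
 [292.7  97.8]]
[[309.7 378.3]] 1mm shifts: toolx,z [[-5.9  2.3]
 [ 2.9  4. ]
 [-0.4 -4.7]]
```

```bash
python3 -m handwheel '[-0.075,0.4,-0.13,0,0,0,2,-0.075,0.8,-0.13,0,0,0,2,-0.075,0.8,-0.13,0,0,0,2,-0.075,0.8,-0.13,0,0,0,2,-0.075,0.8,-0.13,0,0,0,2,-0.075,0.8,-0.13,0,0,0,2]'
python3 - <<'E'
from h import *
Rg=toolR(N,yawd(0)); 
for i in range(2):
    goal(C+N*L-Rg[:,0]*.0013,Rg); 
    st=manip.sense();M=R.from_quat(st["tool_rot"]).as_matrix();T=st["tcp_pos"]
    s=manip.snapshot("scene")
np.savez("pics/scene4.npz",**s)
p=proj(s,C)[0];x0,y0=int(p[0])-16,int(p[1])-20
z=M[:,2]*.009;tip=T+M[:,1]*L+M[:,0]*.0013
crop(s,x0,y0,36,32,18,"scene4.png",proj(s,[tip,tip+z,tip-z,tip-M[:,1]*.025,tip-M[:,1]*.035]))
E
```

```text
t: 6.27
tcp_pos: [0.5177, 0.0908, 0.1854]
tool_rot: [-0.44, 0.45, -0.546, 0.553]
force: [-0.2, 0.6, -2.4]
finger_gap: 0.318
shift cm [0.066 0.512 0.018] rot [-0.0008  0.0002  0.0011] |d| 0.52 deg 0.08
shift cm [0.065 0.513 0.017] rot [-0.0008  0.0002  0.0011] |d| 0.52 deg 0.08
```

View pics/scene4.png

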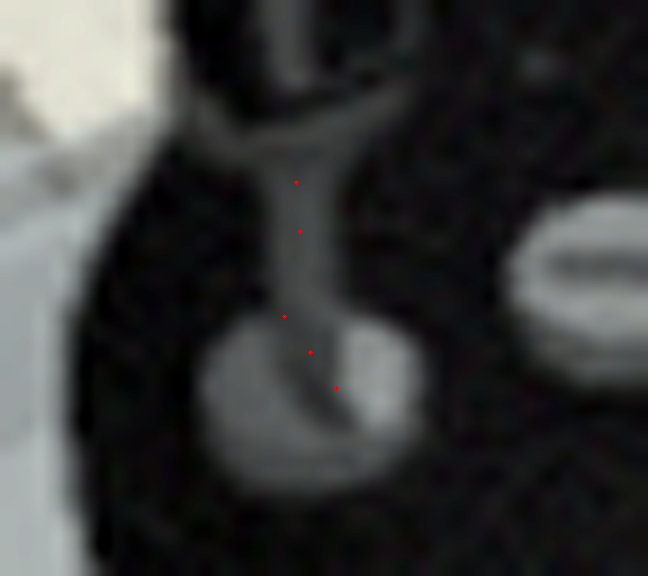

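Run:
```python
from h import *
for n in(3,4):
    s=load(f"pics/scene{n}.npz");p=proj(s,C)[0];x0,y0=int(p[0])-16,int(p[1])-20
    for r in range(9,15): print(n,r,(r+.5)*18,s["frame"][y0+r,x0+11:x0+23].astype(int).sum(1)//3)
```

```text
3 9 171.0 [ 8  6 12 34 42 44 38 28 19  8  9 11]
3 10 189.0 [ 3  6  9 33 43 43 33 18  9 11 12 12]
3 11 207.0 [ 5  5  6 30 42 45 36 19  9  6  8 12]
3 12 225.0 [ 4  4  7 30 43 44 36 22  9 12 11 12]
3 13 243.0 [ 6  7  6 30 42 42 38 20  8  9  6 12]
3 14 261.0 [ 3  4  4 30 41 43 39 24  9  7  7 11]
4 9 171.0 [ 8 15 16 27 35 34 39 32 18  6 12  9]
4 10 189.0 [ 4  5  6 21 38 40 41 29  9  6 12 12]
4 11 207.0 [ 9  5  4 14 36 43 43 26  8 11  6 11]
4 12 225.0 [ 4  7  7 15 35 42 44 29 13 14 12 15]
4 13 243.0 [ 9  3  3 15 37 42 44 28 10  5  4  8]
4 14 261.0 [ 3  5  5 13 36 42 45 33 14  9 11 10]
```

```bash
python3 -m handwheel '[0.095,0.1,0.017,0,0,0,2,0.095,0.3,0.017,0,0,0,2,0.095,0.3,0.017,0,0,0,2,0.095,0.3,0.017,0,0,0,2,0.095,0.3,0.017,0,0,0,2,0.095,0.3,0.017,0,0,0,2,0.095,0.3,0.017,0,0,0,2,0.095,0.3,0.017,0,0,0,2]'
python3 - <<'E'
from h import *
Rg=toolR(N,yawd(0)); 
goal(C+N*L-Rg[:,0]*.0010,Rg); 
st=manip.sense();M=R.from_quat(st["tool_rot"]).as_matrix();T=st["tcp_pos"]
s=manip.snapshot("scene")
np.savez("pics/scene5.npz",**s)
p=proj(s,C)[0];x0,y0=int(p[0])-16,int(p[1])-20
z=M[:,2]*.009;tip=T+M[:,1]*L+M[:,0]*.0010
crop(s,x0,y0,36,32,18,"scene5.png",proj(s,[tip+z,tip-z,tip-M[:,1]*.025,tip-M[:,1]*.035]))
for r in range(9,14): print(r,(r+.5)*18,s["frame"][y0+r,x0+11:x0+23].astype(int).sum(1)//3)
E
```

```text
t: 7.03
tcp_pos: [0.5184, 0.0898, 0.1824]
tool_rot: [-0.44, 0.45, -0.546, 0.553]
force: [-0.2, -0.0, -1.8]
finger_gap: 0.314
shift cm [-0.009  0.208  0.009] rot [-0.0006  0.0001  0.0011] |d| 0.21 deg 0.07
9 171.0 [23 27 29 32 32 32 33 26 19 13 11 12]
10 189.0 [ 2 11 12 31 35 37 34 23 10 12 12 11]
11 207.0 [ 3  4  3 32 41 45 38 22 12 11 15 13]
12 225.0 [ 7  6  4 31 42 44 36 20 13 10 15 13]
13 243.0 [ 9  6  4 26 40 44 42 24  6  9  9 10]
```

View pics/scene5.png

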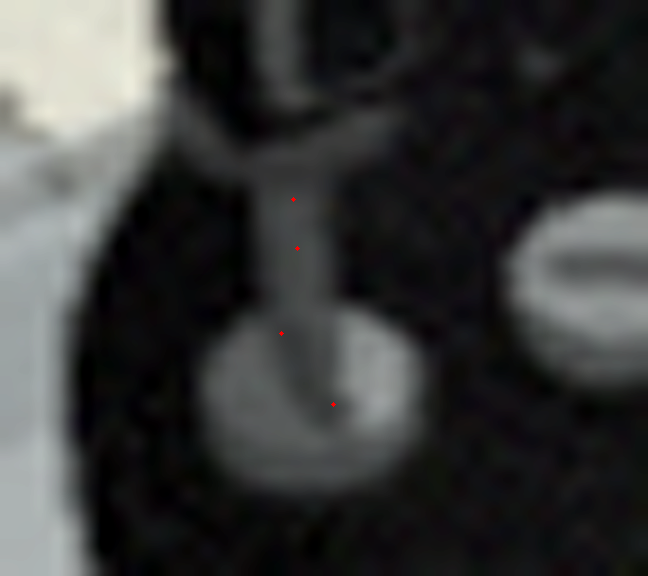

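```bash
python3 -m handwheel '[-0.01,0.1,0.01,0,0,0,2,-0.01,0.2,0.01,0,0,0,2,-0.01,0.3,0.01,0,0,0,2,-0.01,0.4,0.01,0,0,0,2,-0.01,0.45,0.01,0,0,0,2,-0.01,0.45,0.01,0,0,0,2,-0.01,0.45,0.01,0,0,0,2]'
python3 - <<'E'
from h import *
Rg=toolR(N,yawd(0)); 
goal(C+N*L-Rg[:,0]*.0010,Rg); st=manip.sense();print(st["force"],st["ft_torque"])
E
```

```text
t: 7.67
tcp_pos: [0.5194, 0.0899, 0.1779]
tool_rot: [-0.44, 0.45, -0.546, 0.553]
force: [-0.5, 0.2, -1.9]
finger_gap: 0.319
shift cm [ 0.001 -0.251  0.004] rot [-0.0004  0.0001  0.0011] |d| 0.25 deg 0.07
[-0.46192682  0.17198867 -1.93321128] [ 0.00433696  0.1435914  -0.00724897]
```

```bash
python3 -m handwheel '[0,0.05,0,0,0,0,2,0,0.1,0,0,0,0,2,0,0.15,0,0,0,0,2,0,0.2,0,0,0,0,2,0,0.25,0,0,0,0,2,0,0.25,0,0,0,0,2,0,0.25,0,0,0,0,2]'
python3 - <<'E'
from h import *
Rg=toolR(N,yawd(0)); 
goal(C+N*L-Rg[:,0]*.0010,Rg); st=manip.sense();print(st["force"],st["ft_torque"])
s=manip.snapshot("scene")
p=proj(s,C)[0];x0,y0=int(p[0])-16,int(p[1])-20
crop(s,x0,y0,36,32,18,"scene6.png")
E
```

```text
t: 8.25
tcp_pos: [0.5199, 0.09, 0.1758]
tool_rot: [-0.44, 0.45, -0.546, 0.553]
force: [-1.9, 0.5, 2.6]
finger_gap: 0.315
shift cm [ 0.003 -0.464 -0.005] rot [-0.0009  0.0002  0.0011] |d| 0.46 deg 0.08
[-1.86701969  0.48671419  2.62534065] [-0.05102024  0.34518037 -0.04817894]
```

View pics/scene6.png

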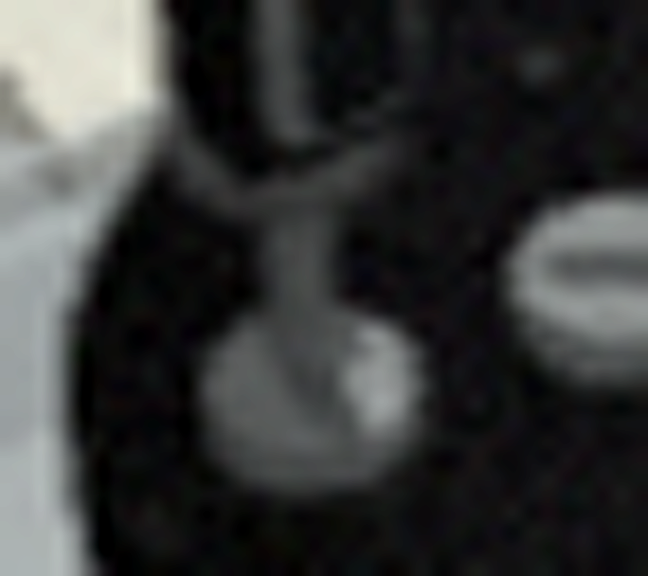

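```bash
python3 -m handwheel '[0,0,0.008,0,0.08,0,2, 0,0.03,0.016,0,0.16,0,2, 0,0.07,0.024,0,0.24,0,2, 0.005,0.12,0.03,0,0.32,0,2, 0.01,0.17,0.04,0,0.4,0,2, 0.01,0.22,0.045,0,0.48,0,2]' 110
python3 - <<'E'
from h import *
Rg=toolR(N,yawd(0)); 
st=manip.sense();print(st["force"],st["ft_torque"])
M=R.from_quat(st["tool_rot"]).as_matrix();tip=st["tcp_pos"]+M[:,1]*L+M[:,0]*.001;print("tip in screw",(Rg.T@(tip-C)*1000).round(2),"tilt",np.degrees(np.arccos(-M[:,1]@N)),"turned",np.degrees(np.arctan2(M[1,2],M[0,2])))
s=manip.snapshot("scene")
p=proj(s,C)[0];x0,y0=int(p[0])-16,int(p[1])-20
crop(s,x0,y0,36,32,18,"scene7.png")
E
```

```text
t: 8.8
tcp_pos: [0.5212, 0.09, 0.1745]
tool_rot: [0.296, -0.569, 0.635, -0.43]
force: [-3.3, -0.2, 8.0]
finger_gap: 0.313
[-3.26302022 -0.20026421  7.9649468 ] [-0.02127661  0.39716168  0.11640502]
tip in screw [0.04 6.2  0.81] tilt 0.1557064605683218 turned -28.370654751453404
```

View pics/scene7.png

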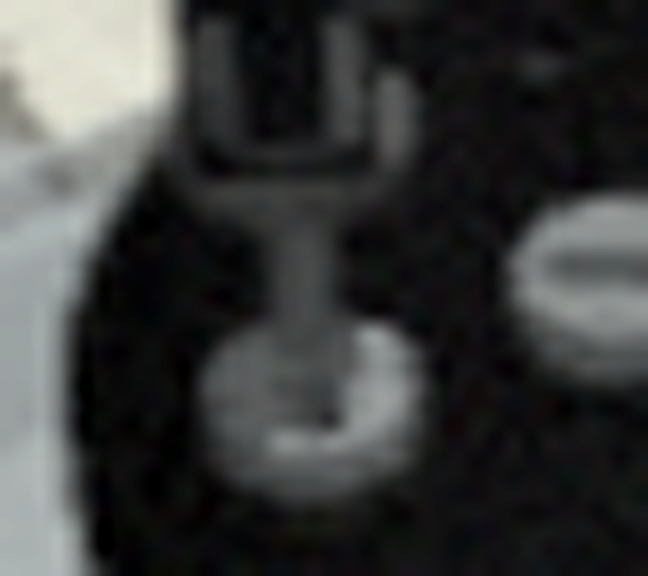

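```bash
python3 -m handwheel '[0,0.04,0.008,0,0.08,0,2, 0,0.08,0.016,0,0.16,0,2, 0,0.13,0.024,0,0.24,0,2, 0.005,0.18,0.03,0,0.32,0,2, 0.01,0.22,0.04,0,0.4,0,2, 0.01,0.27,0.045,0,0.48,0,2, 0.015,0.32,0.05,0,0.56,0,2,0.02,0.36,0.055,0,0.62,0,2]'
python3 - <<'E'
from h import *
Rg=toolR(N,yawd(0)); 
st=manip.sense();print(st["force"],st["ft_torque"])
M=R.from_quat(st["tool_rot"]).as_matrix();tip=st["tcp_pos"]+M[:,1]*L+M[:,0]*.001;print("tip in screw",(Rg.T@(tip-C)*1000).round(2),"tilt",np.degrees(np.arccos(-M[:,1]@N)),"turned",np.degrees(np.arctan2(M[1,2],M[0,2])))
s=manip.snapshot("scene")
p=proj(s,C)[0];x0,y0=int(p[0])-16,int(p[1])-20
crop(s,x0,y0,36,32,18,"scene8.png")
E
```

```text
t: 9.52
tcp_pos: [0.5225, 0.0892, 0.171]
tool_rot: [0.089, -0.672, 0.696, -0.236]
force: [-3.5, -0.6, 8.1]
finger_gap: 0.313
[-3.5155304  -0.6303768   8.06910498] [-0.31238031  0.37105876  0.02745101]
tip in screw [0.43 9.87 0.97] tilt 0.18737734317113625 turned -63.721261891071634
```

View pics/scene8.png

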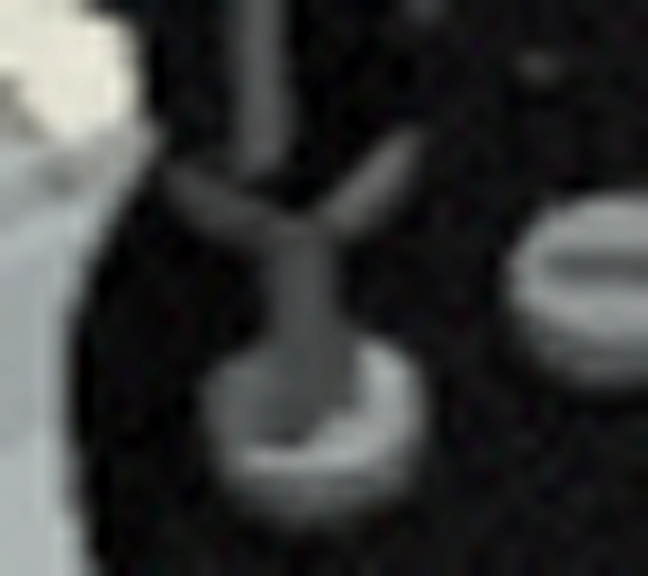

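```bash
python3 -m handwheel '[0,0.04,0.006,0,0.08,0,2, 0,0.08,0.01,0,0.16,0,2, 0,0.11,0.02,0,0.22,0,2, 0,0.13,0.02,0,0.26,0,2,0,0.13,0.02,0,0.3,0,2,0,0.13,0.02,0,0.3,0,2]'
python3 - <<'E'
from h import *
Rg=toolR(N,yawd(0)); 
st=manip.sense();print(st["force"],st["ft_torque"],"about axis",st["ft_torque"]@N)
M=R.from_quat(st["tool_rot"]).as_matrix();tip=st["tcp_pos"]+M[:,1]*L+M[:,0]*.001;print("tip in screw",(Rg.T@(tip-C)*1000).round(2),"tilt",np.degrees(np.arccos(-M[:,1]@N)),"turned",np.degrees(np.arctan2(M[1,2],M[0,2])))
s=manip.snapshot("scene")
p=proj(s,C)[0];x0,y0=int(p[0])-16,int(p[1])-20
crop(s,x0,y0,36,32,18,"scene9.png")
E
```

```text
t: 10.07
tcp_pos: [0.5229, 0.0889, 0.1696]
tool_rot: [-0.015, -0.7, 0.701, -0.134]
force: [-1.9, -2.0, 6.2]
finger_gap: 0.311
[-1.91884816 -2.01452656  6.20745207] [-0.51361768  0.28369983  0.14042273] about axis 0.2385940843592045
tip in screw [ 0.61 11.36  0.89] tilt 0.1928608124711549 turned -80.3992867005021
```

View pics/scene9.png

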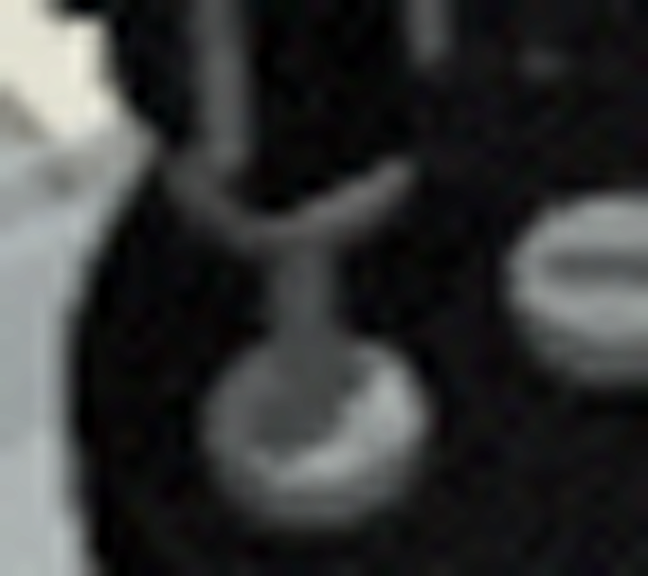

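```bash
python3 -m handwheel '[0,0.02,0,0,0.06,0,2, 0,0.04,0.01,0,0.12,0,2, 0,0.05,0.01,0,0.16,0,2,0,0.05,0.01,0,0.16,0,2,0,0.05,0.01,0,0.16,0,2]'
cat > chk.py <<'E'
from h import *
Rg=toolR(N,yawd(0)); 
st=manip.sense();print(st["force"],st["ft_torque"],"about axis",st["ft_torque"]@N,st["q"].round(2))
M=R.from_quat(st["tool_rot"]).as_matrix();tip=st["tcp_pos"]+M[:,1]*L+M[:,0]*.001;print("tip in screw",(Rg.T@(tip-C)*1000).round(2),"tilt",np.degrees(np.arccos(-M[:,1]@N)),"turned",np.degrees(np.arctan2(M[1,2],M[0,2])))
E
python3 chk.py
```

```text
t: 10.53
tcp_pos: [0.5228, 0.0889, 0.1694]
tool_rot: [0.07, 0.708, -0.698, 0.079]
force: [-3.6, -1.6, 9.0]
finger_gap: 0.316
[-3.58126839 -1.56492673  9.00657294] [-0.34915707  0.42177534  0.60706445] about axis 0.6584733679605511 [-0.06  0.46  1.89  0.05  0.58  1.46]
tip in screw [ 0.39 11.5   0.77] tilt 0.197817301054284 turned -89.17428393729628
```

```bash
python3 -m handwheel '[0,0,0,0,-0.06,0,2, 0,-0.05,0,0,-0.14,0,2, 0,-0.1,0,0,-0.17,0,2,0,-0.2,0,0,-0.17,0,2]'; python3 chk.py; python3 -m handwheel '[0,-1,0,0,0,0,2, 0,-2,0,0,0,0,2, 0,-4,0,0,0,0,2,0,-5,0,0,0,0,2,0,-5,0,0,0,0,2]'
python3 - <<'E'
from h import *
goal([.4644,-.2828,.205],toolR([0,0,1],yawd(-60.5)))
goal([.4644,-.2828,.205],toolR([0,0,1],yawd(29.5)))
s=manip.snapshot("scene");np.savez("pics/scene10.npz",**s)
p=proj(s,C)[0];x0,y0=int(p[0])-16,int(p[1])-20
crop(s,x0,y0-6,56,38,14,"scene10.png")
E
```

```text
t: 10.87
tcp_pos: [0.5224, 0.0891, 0.17]
tool_rot: [-0.011, -0.7, 0.701, -0.138]
force: [3.4, 0.0, -11.2]
finger_gap: 0.309
[  3.44311451   0.03417061 -11.18732034] [-0.14764617 -0.25779859  0.06421116] about axis 0.09806003305461479 [-0.06  0.46  1.89  0.05  0.58  1.29]
tip in screw [ 0.26 10.82  0.4 ] tilt 0.11618108080549529 turned -79.80999062176184
t: 11.28
tcp_pos: [0.5126, 0.0885, 0.2219]
tool_rot: [-0.013, -0.699, 0.701, -0.139]
force: [0.3, -0.2, -1.6]
finger_gap: 0.314
shift cm [1.1518e+01 1.0000e-03 3.5661e+01] rot [-0.0572 -0.335  -0.2083] |d| 37.48 deg 22.84
shift cm [1.1518e+01 1.0000e-03 3.5661e+01] rot [-0.2184 -1.8987 -0.1243] |d| 37.48 deg 109.74
```

View pics/scene10.png

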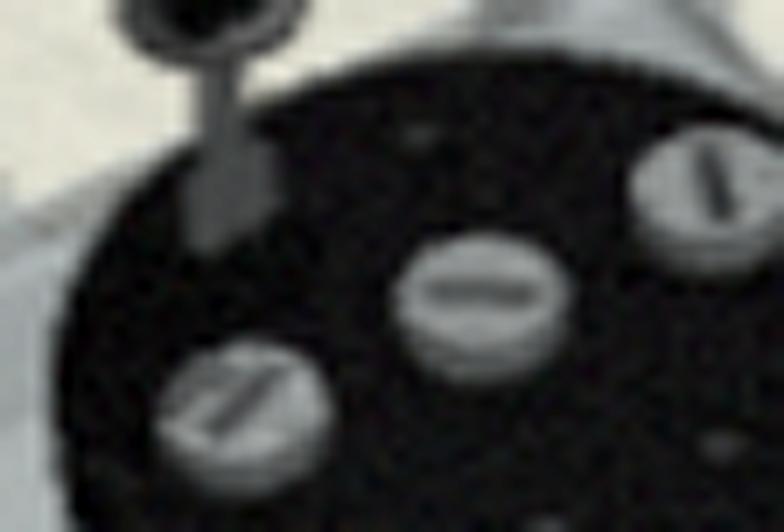

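Run:
```python
from h import *
s=load("pics/scene10.npz");p=proj(s,C)[0];x0,y0=int(p[0])-16,int(p[1])-26
e=np.array([(278,372),(214,434)])/14-.5+[x0,y0]
Rm=cv2.Rodrigues(s["rvec"])[0];c=-Rm.T@s["tvec"].ravel();D=(np.c_[e,[1,1]]@np.linalg.inv(s["camera_matrix"]).T)@Rm
w=c+D*(((C+N*-.0055-c)@N)/(D@N))[:,None];v=w[0]-w[1]
print(np.linalg.norm(v),np.degrees(np.arctan2(v[1],v[0])),w.mean(0),C-N*.0068)
P=[];g=s["frame"].astype(float).mean(2)
```

```text
0.020726101316970467 116.26343117676375 [0.5399915  0.09063878 0.08792844] [0.53880842 0.09062322 0.0863486 ]
```

Run:
```python
from h import *
goal([.4644,-.2833,.22],toolR([0,0,1],yawd(-60.5)))
```

```text
shift cm [11.147 -1.564 35.749] rot [-0.0565 -0.335  -0.2067] |d| 37.48 deg 22.78
```

```bash
python3 -m handwheel '[11.15,-1.56,35.75,-0.0565,-0.335,-0.207,2,11.15,-1.56,35.75,-0.0565,-0.335,-0.207,2,11.15,-1.56,35.75,-0.0565,-0.335,-0.207,2,11.15,-1.56,35.75,-0.0565,-0.335,-0.207,2,11.15,-1.56,35.75,-0.0565,-0.335,-0.207,2,11.15,-1.56,35.75,-0.0565,-0.335,-0.207,2,11.15,-1.56,35.75,-0.0565,-0.335,-0.207,2,11.15,-1.56,35.75,-0.0565,-0.335,-0.207,2,11.15,-1.56,35.75,-0.0565,-0.335,-0.207,2,11.15,-1.56,35.75,-0.0565,-0.335,-0.207,2]';python3 -m handwheel '[0,0,0,0,0,0,2,0,0,0,0,0,0,2,0,0,0,0,0,0,2,0,0,0,0,0,0,2,0,0,0,0,0,0,2,0,0,0,0,0,0,2]'
python3 - <<'E'
from h import *
goal([.4644,-.2833,.17],toolR([0,0,1],yawd(-60.5)))
E
```

```text
t: 12.17
tcp_pos: [0.464, -0.2915, 0.2181]
tool_rot: [0.179, -0.682, 0.686, -0.177]
force: [1.0, -0.0, -1.6]
finger_gap: 0.312
t: 12.67
tcp_pos: [0.4642, -0.2821, 0.2186]
tool_rot: [-0.182, 0.684, -0.683, 0.18]
force: [0.1, 0.3, -1.9]
finger_gap: 0.313
shift cm [0.03  4.858 0.124] rot [0.002  0.0022 0.0032] |d| 4.86 deg 0.25
```

```bash
python3 -m handwheel '[0.03,2,0.12,0.002,0.002,0.003,2,0.03,4,0.12,0.002,0.002,0.003,2,0.03,4.85,0.12,0.002,0.002,0.003,2,0.03,4.85,0.12,0.002,0.002,0.003,2,0.03,4.85,0.12,0.002,0.002,0.003,2,0.03,4.85,0.12,0.002,0.002,0.003,2]'
python3 - <<'E'
from h import *
goal([.4644,-.2833,.0993],toolR([0,0,1],yawd(-60.5)))
st=manip.sense();M=R.from_quat(st["tool_rot"]).as_matrix();tip=st["tcp_pos"]+M[:,1]*L+M[:,0]*.001;z=M[:,2]*.009
s=manip.snapshot("scene"); crop(s,185,190,40,36,18,"scene11.png",proj(s,[tip,tip+z,tip-z,[.4635,-.2838,.065]]))
E
```

```text
t: 13.17
tcp_pos: [0.4647, -0.2848, 0.1708]
tool_rot: [0.179, -0.683, 0.685, -0.18]
force: [-0.3, -1.2, -1.2]
finger_gap: 0.312
shift cm [-0.046  7.15  -0.164] rot [-0.0018 -0.0013 -0.0002] |d| 7.15 deg 0.13
```

View pics/scene11.png

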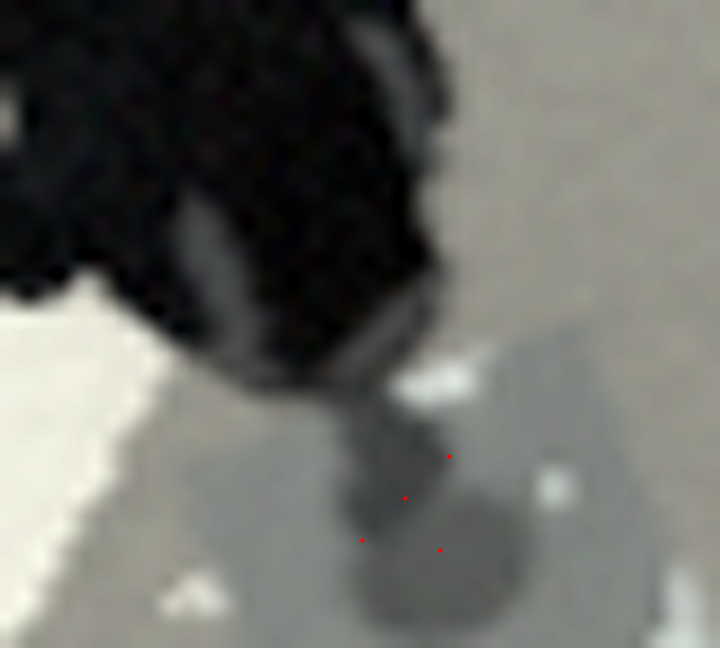

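Run:
```python
from h import *
s=load("pics/scene2.npz")
crop(s,195,208,30,26,24,"hole.png",proj(s,[[.4635,-.2838,.065]]))
print(world(s,[(209.4,220.8)],.065), world(s,np.array([(443,565)])/18-.5+[185,190],.065))
```

```text
[[ 0.46619855 -0.28343969  0.065     ]] [[ 0.46614789 -0.28422667  0.065     ]]
```

View pics/hole.png

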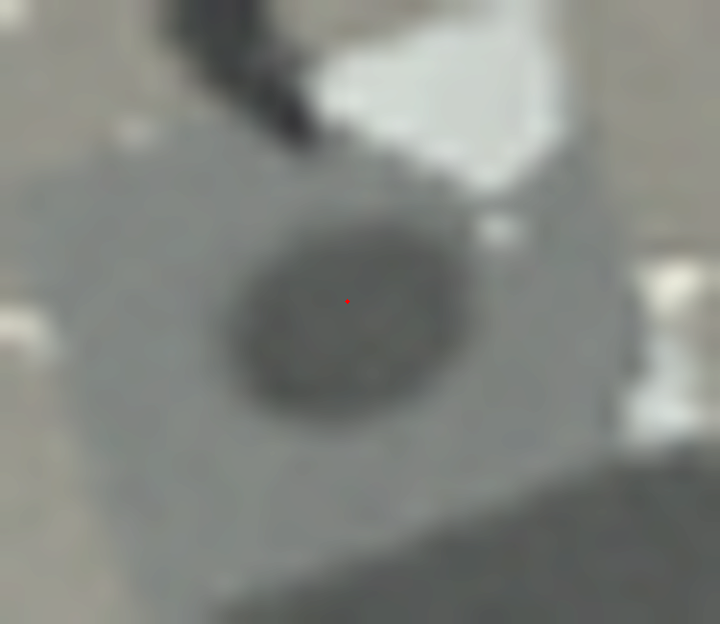

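Run:
```python
from h import *
goal([.4654,-.2835,.0993],toolR([0,0,1],yawd(-60.5)))
```

```text
shift cm [-0.122  7.17  -0.118] rot [-0.0023 -0.0014 -0.0004] |d| 7.17 deg 0.16
```

```bash
python3 -m handwheel '[-0.12,0.5,-0.12,0,0,0,2,-0.12,1,-0.12,0,0,0,2,-0.12,1.5,-0.12,0,0,0,2,-0.12,2.5,-0.12,0,0,0,2,-0.12,3.5,-0.12,0,0,0,2,-0.12,4,-0.12,0,0,0,2,-0.12,4,-0.12,0,0,0,2,-0.12,4,-0.12,0,0,0,2]'
python3 - <<'E'
from h import *
goal([.4654,-.2835,.0993],toolR([0,0,1],yawd(-60.5)))
E
```

```text
t: 13.88
tcp_pos: [0.4643, -0.2827, 0.1292]
tool_rot: [-0.18, 0.684, -0.684, 0.179]
force: [0.4, -0.3, -1.4]
finger_gap: 0.316
shift cm [-0.062  2.99   0.13 ] rot [ 0.0013 -0.0018  0.0007] |d| 2.99 deg 0.13
```

No contact and the tip is in the hole. I'll lower to the seat.

```bash
python3 -m handwheel '[-0.03,1,0.06,0,0,0,2,-0.03,2,0.06,0,0,0,2,-0.03,2.6,0.06,0,0,0,2,-0.03,2.8,0.06,0,0,0,2,-0.03,2.95,0.06,0,0,0,2,-0.03,3,0.06,0,0,0,2,-0.03,3,0.06,0,0,0,2,-0.03,3,0.06,0,0,0,2]'
python3 - <<'E'
from h import *
goal([.4654,-.2835,.0993],toolR([0,0,1],yawd(-60.5)))
print(manip.sense()["force"])
s=manip.snapshot("scene");crop(s,180,180,55,50,12,"scene12.png")
E
```

```text
t: 14.55
tcp_pos: [0.4653, -0.2835, 0.1002]
tool_rot: [0.179, -0.684, 0.684, -0.18]
force: [-0.0, -0.0, -1.9]
finger_gap: 0.311
shift cm [-0.009  0.094  0.009] rot [-0.0008 -0.0017  0.0001] |d| 0.09 deg 0.11
[-0.02528993 -0.01968038 -1.89328076]
```

View pics/scene12.png

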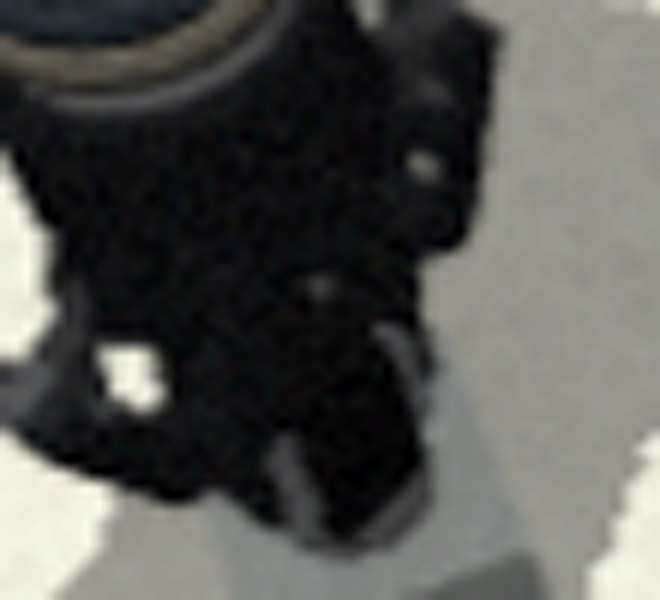

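Down the last mm to contact, then release in place.

```bash
python3 -m handwheel '[0,0.05,0,0,0,0,2,0,0.1,0,0,0,0,2,0,0.13,0,0,0,0,2,0,0.13,0,0,0,0,2]'; python3 -m handwheel '[0,0,0,0,0,0,8.5,0,0,0,0,0,0,8.5,0,0,0,0,0,0,8.5,0,0,0,0,0,0,8.5,0,0,0,0,0,0,8.5,0,0,0,0,0,0,8.5,0,0,0,0,0,0,8.5]'
```

```text
t: 14.93
tcp_pos: [0.4653, -0.2834, 0.0994]
tool_rot: [0.179, -0.684, 0.684, -0.18]
force: [-0.4, 0.4, 3.7]
finger_gap: 0.316
t: 15.52
tcp_pos: [0.4651, -0.2833, 0.0986]
tool_rot: [0.18, -0.684, 0.684, -0.179]
force: [-0.2, -0.2, -0.4]
finger_gap: 0.994
```

```bash
python3 -m handwheel '[0,-2,0,0,0,0,8.5,0,-5,0,0,0,0,8.5,0,-9,0,0,0,0,8.5,0,-13,0,0,0,0,8.5,0,-13,0,0,0,0,8.5]'
python3 - <<'E'
from h import *
goal([.43,-.05,.23],toolR([0,0,1],yawd(-60.5)))
E
```

```text
t: 15.93
tcp_pos: [0.4687, -0.2863, 0.2362]
tool_rot: [0.177, -0.679, 0.689, -0.183]
force: [0.7, -1.1, -0.6]
finger_gap: 0.998
shift cm [ -8.233   0.317 -22.495] rot [-0.0152 -0.0013 -0.0046] |d| 23.96 deg 0.91
```

```bash
python3 -m handwheel '[-8.2,0,-22.5,0,0,0,8.5,-8.2,0,-22.5,0,0,0,8.5,-8.2,0,-22.5,0,0,0,8.5,-8.2,0,-22.5,0,0,0,8.5,-8.2,0,-22.5,0,0,0,8.5,-8.2,0,-22.5,0,0,0,8.5,-8.2,0,-22.5,0,0,0,8.5,-8.2,0,-22.5,0,0,0,8.5,-8.2,0,-22.5,0,0,0,8.5]'
python3 - <<'E'
from h import *
print(manip.sense()["force"])
for n in("scene","top"):
    s=manip.snapshot(n);np.savez(f"pics/{n}20.npz",**s);cv2.imwrite(f"pics/{n}20.png",s["frame"][:,:,::-1])
    if n=="scene": crop(s,185,195,55,55,10,"sd20.png");crop(s,310,145,115,95,6,"sb20.png")
    else: crop(s,410,205,60,50,10,"td20.png"); crop(s,240,155,90,90,6,"tb20.png")
E
```

```text
t: 16.68
tcp_pos: [0.4268, -0.0474, 0.2288]
tool_rot: [0.179, -0.683, 0.684, -0.18]
force: [0.5, 1.2, 0.8]
finger_gap: 0.995
[0.52946643 1.17254867 0.84395256]
```

View pics/sd20.png

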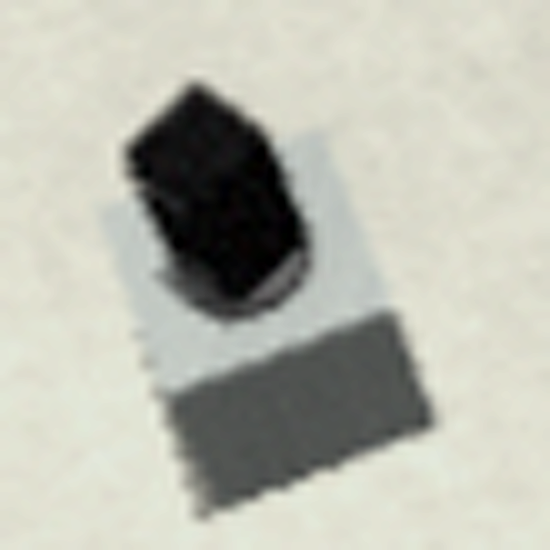

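View pics/td20.png

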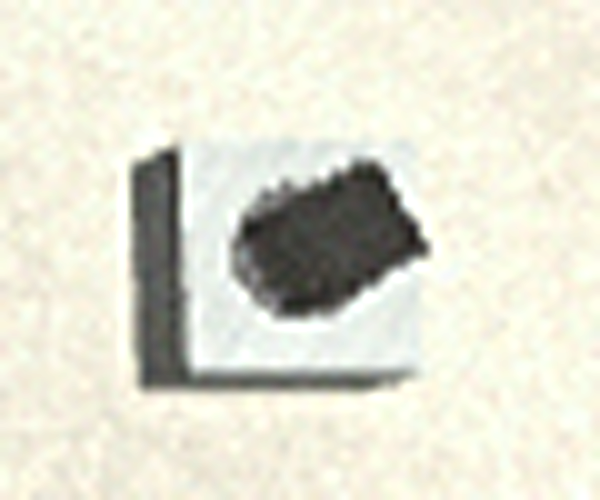

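View pics/tb20.png

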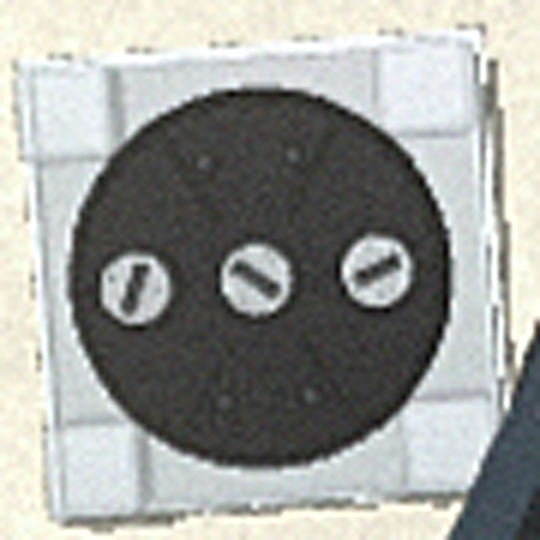

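View pics/scene20.png

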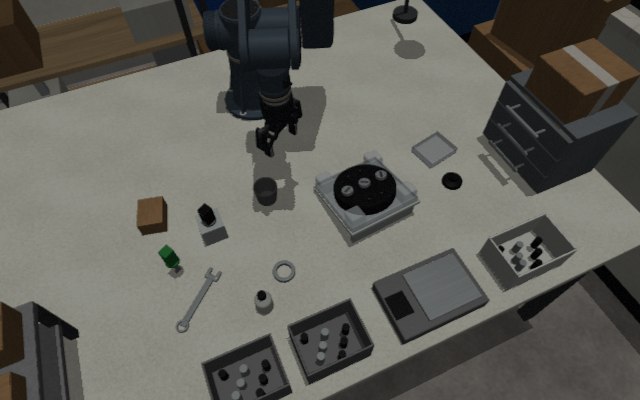

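Run:
```python
from h import *
from scipy.ndimage import gaussian_filter
def slot(f,x0,y0,w,h,Cc,tag):
    im=load(f);k=12
    g=cv2.resize(im["frame"][y0:y0+h,x0:x0+w].astype(np.float32).mean(2),None,fx=k,fy=k,interpolation=cv2.INTER_CUBIC)
    v,u=np.mgrid[:h*k,:w*k]; uv=np.c_[u.ravel(),v.ravel()]/k-.5+1/(2*k)+[x0,y0]
    Rm=cv2.Rodrigues(im["rvec"])[0];c=-Rm.T@im["tvec"].ravel();D=np.c_[uv,np.ones(len(uv))]@np.linalg.inv(im["camera_matrix"]).T@Rm
    P=c+D*(((Cc-c)@N)/(D@N))[:,None]-Cc
    ex=np.array([1,0,0])-N*N[0];ex/=np.linalg.norm(ex);ey=np.cross(N,ex)
    a=np.c_[P@ex,P@ey];G=g.ravel();m=np.hypot(*a.T)<.0125
    wt=np.clip(np.percentile(G[m],75)-G[m],0,None);wt[wt<.35*wt.max()]=0
    mu=np.average(a[m],axis=0,weights=wt);cov=np.cov(a[m].T,aweights=wt);l,V=np.linalg.eigh(cov);d=V[:,1]
    print(tag,"angle",np.degrees(np.arctan2(d[1],d[0]))%180,"cen mm",mu*1e3,"eig",np.sqrt(l)*1e3)
F=C-N*.0068
slot("pics/top0.npz",290,188,24,24,C,"top0");slot("pics/top20.npz",290,188,24,24,F,"top20")
slot("pics/scene0.npz",334,176,26,24,C,"sc0");slot("pics/scene20.npz",334,176,26,24,F,"sc20")
for nm in("top","scene"):
  for q in("0","20"):
    im=load(f"pics/{nm}{q}.npz");H,W=im["depth"].shape
    v,u=np.mgrid[:H,:W];uv=np.c_[u.ravel(),v.ravel()]
    P=((np.c_[uv,np.ones(H*W)]@np.linalg.inv(im["camera_matrix"]).T)*im["depth"].ravel()[:,None]-im["tvec"].ravel())@cv2.Rodrigues(im["rvec"])[0]
    hh=(P-C)@N
    print(nm,q,[np.median(hh[np.hypot(P[:,0]-x,P[:,1]-y)<.012]*1e3).round(2) for x,y in((.5295,.1998),(.534,.1449),(.5378,.0898))])
```

```text
top0 angle 179.7583098147713 cen mm [-0.07294427 -0.2715557 ] eig [2.09452538 6.43301849]
top20 angle 117.49271791757307 cen mm [ 0.33063181 -0.68325375] eig [1.95589363 6.24994675]
sc0 angle 177.30544687386282 cen mm [0.88875478 0.04808652] eig [1.81160464 5.98569487]
sc20 angle 118.37450246671058 cen mm [-0.14742422 -0.01486722] eig [1.95918471 6.33503917]
top 0 [np.float64(-6.35), np.float64(-5.33), np.float64(1.38)]
top 20 [np.float64(-5.93), np.float64(-5.48), np.float64(-5.36)]
scene 0 [np.float64(-5.53), np.float64(-6.13), np.float64(0.58)]
scene 20 [np.float64(-6.54), np.float64(-5.93), np.float64(-5.94)]
```

```bash
python3 -c "
from station import manip
s=manip.sense();print(s['t'],s['force'],abs(s['qd']).max())
print(manip.sign_off())"
```

```text
16.7833 [ 0.26284849 -0.0128283   0.1952055 ] 0.010239370238745943
the job is handed in; nothing more can be done
None
```

I drove the proud screw home, put the driver back in its stand, and handed the job in at about 16.8 s of the 58 s. The hand-in reports no verdict.

**What I did:** The proud screw was the one on the robot's right, at about (0.537, 0.090), standing roughly 6.7 mm above the others. I seated the blade in its slot within 0.2° of the screw's estimated axis, with the robot's readings putting it about 5–6 mm deep. I then turned clockwise until it hit the stop and backed off the twist. After withdrawing along the axis, I lowered the driver into the stand and released it.

**Checks that the screw is home:**
- **Stop:** torque rose from about 0.24 to 0.66 N m while the sinking stalled.
- **Height:** depth readings put all three heads level to within about 0.6 mm.
- **Turn:** the slot turned about 62° in the top view, or 1.09 rad. With a starting turn of about 0.1 rad, that makes roughly 1.2 rad.

**Checks that the driver is back:** the last pictures show it upright with its collar on the block. It was released at about (0.4645, −0.2840), within about 1–2 mm of the hole centre I measured. The bystanders look unmoved in the last picture by eye; I did not measure them. The gripper was clear of everything.

**Disagreements:**
- The scene view gave only 59° of turn against 62° from the top view.
- The tool itself turned about 89°, well past the slot. I put that down to slot slack plus give in the grip.
- Triangulation put the screw top 1–2 mm lower than the depth readings did.
- The two cameras placed the stand about 1.5 mm apart.
- Pulling the blade out briefly took about 11 N.

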